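# Hold a hook box in the batch coder

## Task

Lift the slim hook box that stands on end in the wooden rail, pass its lower end down through the narrow guard slot of the batch coder, and press the sprung platen inside well down, as for printing. The box is thin-walled and the printing platen is delicate, so grip lightly and never force it; leave the other things on the desk where they are. Finish still gripping the box and holding it pressed in the slot: do not let go.

Things in the scene. Friction and masses are not known exactly. Their poses are not given: they have to be found in the camera images.
- hook_box: slim box, 46 x 66 x 10.5 mm, 18 g, printed label: the only one standing on its short end, in the rail's groove with 44 mm showing. Origin: centre of one large face; x along the 46 mm width (level), y up along the 66 mm, z through the thickness to the other large face. Crushed if both fingers together press more than 110 N (55 N of grip); 20 to 40 N of grip is ample. It may go in either way round
- box_foot (a point): centre of the box's lower end (46 x 10.5 mm), the end that goes into the coder
- box_top (a point): centre of the box's upper end, 66 mm above box_foot
- coder: grey desktop machine fixed on the desk, 116 x 111 mm, 70 mm high, with a sloping console with a display and keys along its front, a steel guard plate on top with one narrow slot, and a ribbon cover with a round screw on its right side. Origin: at desk level straight below the slot's centre; x axis away from the console, across the slot; y axis along the slot; z up
- coder_slot (a point): centre of the slot's mouth at the upper face of the guard plate, 70 mm above the desk; axes as the coder's. Slot 48 mm long (along y) by 12.5 mm wide (along x), 2 mm more than the box each way; 2 mm chamfer round the mouth, straight walls below. The flat plate reaches 36 mm before and behind and 42 mm to each side; only 2 mm screw heads stand higher
- platen (a joint): travel (m) of the sprung rubber platen down the slot: 0 at rest, its top 20 mm below the guard plate's upper face; 0.010 at its hard stop. The box's end presses it straight down; the spring gives 3 N at first, 6 N at the stop, and lifts the box if let go. It prints from 0.006 on; 0.008 is a good place to hold. The box must not press the coder with more than 25 N
- rail: wooden rail, 46 x 120 mm and 26 mm high, fixed on the desk, with one groove in its top, 106 mm long (along its y axis), 13 mm wide and 22 mm deep, in which the box stands, anywhere along it. Origin: centre of its underside; z up
- flat_box: another hook box, 46 x 66 x 11 mm, lying flat on the desk: leave it
- shot_tin: round tin, 70 x 63 x 20 mm, lying on the desk: leave it
- marker_pen: marker pen, 135 mm long, lying on the desk: leave it
- spool: spool of line, 62 mm across and 24 mm high, lying on the desk: leave it

How it is judged:
By the outcome, as a careful person would: the job done as asked, in the order asked, and still so for the second after the job is handed in, while the arm keeps its last pose, push and grip.
It also fails if it takes over 40 s, if anything falls off the work surface, if the arm or the gripper's body presses on something with over 40 N, if the wrist force passes 120 N, or if a joint passes its speed limit or range.

## Robot

A 6-joint arm with a two-finger parallel gripper is mounted at the origin on the work surface; the furniture and walls round the work are solid. World frame = base frame: x ahead of the robot, y to its left, z up, the work surface at z = 0. Lengths are in m, angles in degrees, forces in N, time in s.
With the tool pointing down it reaches from about 0.3 to 0.95 m from the base axis. Payload 3.1 kg.
Tool frame: the origin (TCP) lies midway between the tips of the shut fingers; the grasp point (between the pads) lies 19 mm behind it; z points along the fingers, y is the line along which they close (so a half turn about z gives the same grasp; the last joint's range is limited). The gripper opens to 85 mm and grips with 20 to 120 N. Pads are 22 mm wide; open, the fingers measure 114 mm over their backs; the gripper's body (76 mm by 85 mm) begins 54 mm behind the grasp point. The pads swing forward as they close: fully open they stand 13 mm farther back than shut.
Start: joints at [-72.29, 17.653, 93.61, -0, 68.738, -3.994], TCP at [0.231, -0.581, 0.231] pointing down, gripper open.
Joint ranges: [-175.34, 175.34], [-45.06, 112.39], [2.9, 150.54], [-68.45, 248.45], [3.09, 151.38], [-168.51, 168.51]. Speed limits (degrees/s): [159.86, 159.86, 180, 180, 180, 180].

## Interface

Orientations are given as [roll, pitch, yaw] about the fixed x, y, z axes, in that order (R = Rz(yaw) Ry(pitch) Rx(roll)).
In Python, from rig import * gives the robot as it stands.
- The arm moves only by the shell command python3 -m jog 'ROWS' [FORCE]. ROWS is JSON, a list of rows, each a list of 3 entries, a list of its own where there are three numbers: the turn, a rotation vector about the tool's x, y, z in degrees, then the shift along the tool's x, y, z in m, then the finger opening in m, from 0 to 0.0854. In form: [[[wx, wy, wz], [x, y, z], fingers], ...]. A call has 1 to 20 rows; each row shifts and turns the commanded pose from where the row before left it, along the tool's axes as they then stand; what a row does not reach is not made up. A row lasts 1/8 s, in which the tool goes at most 62.5 mm and 10.7 degrees, less where a joint would pass 70% of its speed; a pose out of reach is approached as far as the arm can. A call with a gripper value outside its range is refused whole. The fingers move at their own pace and stop on an object; FORCE is the grip in N (left out, the last holds). Time passes only in rows, so rows that do not move let the fingers close. It gives the time, the measured TCP pose, the force, the opening and the grip force at its end, in the units of the state.
- get_state(): the state, without advancing time (a new reading comes with each control period).
- capture(name): name is "scene" or "top" or "wrist"; returns a dict with "color" (384x512x3 uint8, blue, green, red), "depth" (384x512 float32, m along the optical axis (not along the pixel's ray), 0 where there is no reading), "intrinsics" (3x3 intrinsics, pixels), "world_from_camera" (4x4, takes a point from camera to world coordinates); the wrist camera has in their place "tool_from_camera" (4x4, takes a point from camera to tool coordinates, whose origin is the TCP and whose axes are the flange's). Camera axes: x right, y down, z forward; pixel columns grow to the right and rows downward; lengths in m; the calibration is good to about 2 mm. A picture is of the moment at which its call begins: read the wrist's pose just before it.
- hand_in(): hands the job in; it is judged then, once.
The state is a dict: "t": time; "q": joint angles; "joint_vel": joint speeds; "tau": joint torques, N m; "tcp_pos": TCP position; "orientation": TCP orientation; "wrist_force": force on the tool from outside, world axes, zero at the start; "ft_torque": the same for the moment, N m; "finger_gap": opening from 0.0 (shut) to 1.0 (fully open); "grasp_force": force on a finger pad.
Only numpy, scipy, OpenCV 4.12 (cv2) and the standard library are available. Lean on these libraries where they do the work, as an engineer would, in place of code of your own. Each camera call takes 0.05 s, during which the arm holds its last target. There are 200 camera calls.

## Working session

There is one attempt and no reset: what is moved stays moved. The work goes in short steps, Python scripts to look and compute and a shell command to move; the robot and the scene stay as the last step left them, time stands still between calls to the robot, and variables do not carry over. Pictures are saved under pics/ and viewed, at most 10 in all, crops included, and the job is handed in when it is done.

```bash
mkdir -p pics; python3 - <<'E'
from rig import *
import cv2,numpy as np
s=get_state();print(s)
for n in("scene","top"):
    c=capture(n);np.savez(f"pics/{n}0.npz",**c);cv2.imwrite(f"pics/{n}0.png",c["color"]);print(n,c["intrinsics"],c["world_from_camera"].round(4))
a=cv2.imread("pics/scene0.png");b=cv2.imread("pics/top0.png")
E
```

```text
{'t': 0.0, 'q': array([-7.22889648e+01,  1.77034104e+01,  9.36902249e+01,  1.69101824e-04,
        6.87353925e+01, -3.99454925e+00]), 'joint_vel': array([-0.00988001,  0.02730294, -0.00084998,  0.02880383, -0.01700357,
        0.07614851]), 'tau': array([-6.74181847e-04, -4.15246975e+01, -2.76663494e+01, -2.86102158e-04,
        1.02238858e-02, -6.01334534e-06]), 'tcp_pos': array([ 0.23086479, -0.57992111,  0.23005309]), 'orientation': array([-1.79871297e+02, -9.14534260e-03,  2.17055127e+01]), 'wrist_force': array([-0.01227825, -0.3918016 ,  0.08419575]), 'ft_torque': array([-0.01437633, -0.09767279,  0.03113324]), 'grasp_force': 0.0, 'finger_gap': 1.0024111553397435}
scene [[385.62923886   0.         263.03837628]
 [  0.         385.62923886 195.59513687]
 [  0.           0.           1.        ]] [[ 0.9186  0.3124 -0.2421  0.718 ]
 [ 0.3951 -0.7124  0.58   -0.4446]
 [ 0.0088 -0.6284 -0.7778  0.7416]
 [ 0.      0.      0.      1.    ]]
top [[408.2589634    0.         255.85586466]
 [  0.         408.2589634  186.85521501]
 [  0.           0.           1.        ]] [[ 0.0232 -0.9828  0.1834  0.3186]
 [-0.9995 -0.0271 -0.019   0.0778]
 [ 0.0237 -0.1828 -0.9829  0.9124]
 [ 0.      0.      0.      1.    ]]
```

View pics/scene0.png

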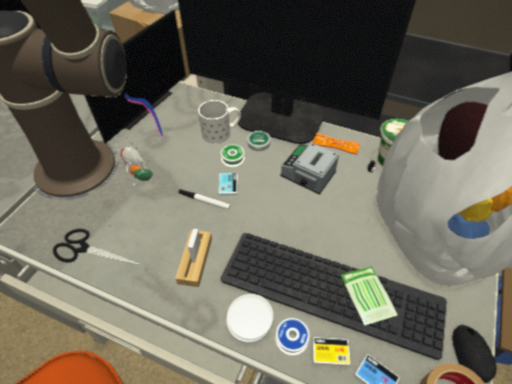

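View pics/top0.png

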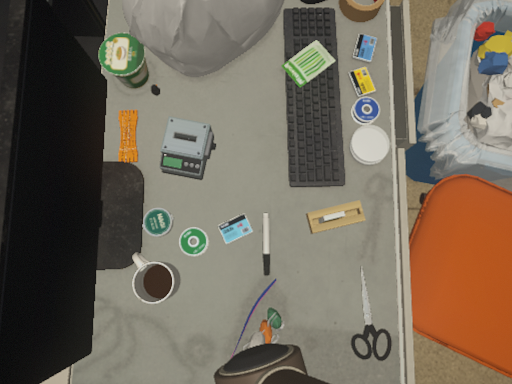

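Scene and top views show the coder (top ~187,148, slot ~187,137) and the rail with the box (top ~335,217). I'll enlarge both.

```bash
cat > h.py <<'E'
import cv2,numpy as np
def load(n): return dict(np.load(f"pics/{n}.npz"))
def ray(c,uv,z):
    K,T=c["intrinsics"],c["world_from_camera"]
    d=T[:3,:3]@np.linalg.inv(K)@np.array([uv[0],uv[1],1.]);o=T[:3,3]
    return o+d*(z-o[2])/d[2]
def pts(c):
    K,T=c["intrinsics"],c["world_from_camera"];v,u=np.mgrid[:384,:512];d=c["depth"]
    p=np.stack([(u-K[0,2])/K[0,0]*d,(v-K[1,2])/K[1,1]*d,d],-1)
    return p@T[:3,:3].T+T[:3,3]
E
python3 - <<'E'
from h import *
t=load("top0");s=load("scene0")
def crop(c,x,y,w,h): return cv2.resize(c["color"][y:y+h,x:x+w],(400,300),interpolation=cv2.INTER_CUBIC)
m=np.vstack([np.hstack([crop(t,147,112,80,60+8-8),crop(t,295,187,80,60)]),np.hstack([crop(s,270,135,80,60),crop(s,155,226,80,60)])])
cv2.imwrite("pics/crops.png",m)
for c,n,(x,y,w,h) in((t,'coder',(155,112,65,70)),(t,'rail',(300,195,75,42)),(s,'railS',(170,226,45,60)),(s,'coderS',(275,138,70,60))):
    p=pts(c)[y:y+h,x:x+w];z=p[...,2]
    print(n,np.histogram(z[c["depth"][y:y+h,x:x+w]>0],bins=np.arange(-.01,.09,.005)))
    for lo in(.02,.04,.06):
        q=p[(z>lo)&(z<lo+.015)]
        if len(q)>5: print(lo,len(q),cv2.minAreaRect((q[:,:2]*1000).astype(np.float32)),np.median(q,0).round(4))
E
```

```text
coder (array([   0,  649, 1193,   37,   48,   24,   35,   22,   40,   32,   98,
        201,  396,  274,   84,  613,  787,    3,    0]), array([-0.01 , -0.005,  0.   ,  0.005,  0.01 ,  0.015,  0.02 ,  0.025,
        0.03 ,  0.035,  0.04 ,  0.045,  0.05 ,  0.055,  0.06 ,  0.065,
        0.07 ,  0.075,  0.08 ,  0.085]))
0.02 97 ((539.9210205078125, 195.5350341796875), (67.52774810791016, 141.98678588867188), 41.98653793334961) [0.5147 0.1965 0.0286]
0.04 695 ((563.9083862304688, 210.8951873779297), (109.66060638427734, 111.88880157470703), 80.66690826416016) [0.5275 0.2189 0.0507]
0.06 1484 ((580.751220703125, 214.473876953125), (97.89042663574219, 81.66363525390625), 81.20731353759766) [0.5785 0.2162 0.0701]
rail (array([   0,  582, 1403,   87,   22,   26,  141,  716,   19,    4,    4,
          7,    4,    4,    6,   48,   67,    0,    0]), array([-0.01 , -0.005,  0.   ,  0.005,  0.01 ,  0.015,  0.02 ,  0.025,
        0.03 ,  0.035,  0.04 ,  0.045,  0.05 ,  0.055,  0.06 ,  0.065,
        0.07 ,  0.075,  0.08 ,  0.085]))
0.02 876 ((424.2740478515625, -115.5011978149414), (46.065315246
[... 1109 characters left out ...]
0,  351, 1478,  373,  151,   40,   46,   64,   66,   65,   86,
        134,  208,  190,   78,  293,  562,    2,    0]), array([-0.01 , -0.005,  0.   ,  0.005,  0.01 ,  0.015,  0.02 ,  0.025,
        0.03 ,  0.035,  0.04 ,  0.045,  0.05 ,  0.055,  0.06 ,  0.065,
        0.07 ,  0.075,  0.08 ,  0.085]))
0.02 176 ((583.7236328125, 186.38766479492188), (139.4148712158203, 70.86883544921875), 28.672805786132812) [0.5864 0.1765 0.0283]
0.04 428 ((565.6683349609375, 208.26495361328125), (110.66517639160156, 111.49278259277344), 80.65910339355469) [0.5502 0.1848 0.0498]
0.06 933 ((582.0574340820312, 212.8679962158203), (97.12593078613281, 81.88115692138672), 81.71012878417969) [0.5838 0.208  0.0706]
```

View pics/crops.png

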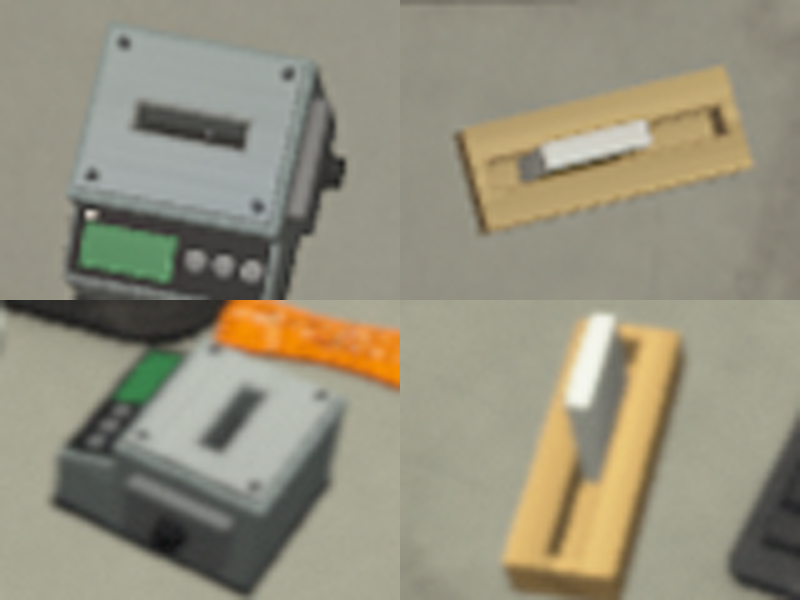

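The crops show the box standing in the rail, its long axis in line with the groove, and the slot and display clearly. Depth gives the box top at about (0.421, -0.1025, 0.070), the rail at yaw 15° and the coder x axis at about -8.5°. I'll go above the box and look again with the wrist camera.

```bash
python3 -m jog '[[[0,0,-10.4],[0,0,0],0.05],[[0,0,-10.4],[0,0,0],0.05],[[0,0,-10.4],[0,0,0],0.05],[[0,0,-10.4],[0,0,0],0.05],[[0,0,-10.4],[0,0,0],0.05],[[0,0,-10.4],[0,0,0],0.05],[[0,0,-10.4],[0,0,0],0.05],[[0,0,-10.4],[0,0,0],0.05],[[0,0,0],[0.0413,0.0307,0],0.05],[[0,0,0],[0.0413,0.0307,0],0.05],[[0,0,0],[0.0413,0.0307,0],0.05],[[0,0,0],[0.0413,0.0307,0],0.05],[[0,0,0],[0.0413,0.0307,0],0.05],[[0,0,0],[0.0413,0.0307,0],0.05],[[0,0,0],[0.0413,0.0307,0],0.05],[[0,0,0],[0.0413,0.0307,0],0.05],[[0,0,0],[0.0413,0.0307,0],0.05],[[0,0,0],[0.0413,0.0307,0],0.05]]' 30
python3 -m jog '[[[0,0,0],[0,0,0],0.05],[[0,0,0],[0,0,0],0.05]]'
cat >> h.py <<'E'
def wcap(name):
    from rig import get_state,capture
    from scipy.spatial.transform import Rotation as R
    s=get_state();c=capture("wrist");T=np.eye(4)
    T[:3,:3]=R.from_euler("xyz",s["orientation"],degrees=True).as_matrix();T[:3,3]=s["tcp_pos"]
    c["world_from_camera"]=T@c["tool_from_camera"];np.savez(f"pics/{name}.npz",**c);cv2.imwrite(f"pics/{name}.png",c["color"]);return c,s
E
python3 - <<'E'
from h import *
c,s=wcap("w1");print(s["tcp_pos"],s["orientation"],s["q"]);print(c["tool_from_camera"].round(3),c["intrinsics"])
p=pts(c);z=p[...,2]
for lo,hi in((.02,.032),(.035,.06),(.062,.078)):
    m=((z>lo)&(z<hi)&(c["depth"]>0)).astype(np.uint8)
    n,l,st,ce=cv2.connectedComponentsWithStats(m)
    for i in range(1,n):
        if st[i,4]>60:
            q=p[l==i];print(lo,st[i],cv2.minAreaRect((q[:,:2]*1000).astype(np.float32)),np.median(q,0).round(4))
E
```

```text
t: 2.35
tcp_pos: [0.4217, -0.101, 0.2311]
orientation: [180.0, 0.0, 104.9]
wrist_force: [1.0, 0.3, 0.2]
finger_gap: 0.583
grasp_force: 0.0
t: 2.6
tcp_pos: [0.4212, -0.1027, 0.2309]
orientation: [-179.9, 0.0, 105.0]
wrist_force: [-1.1, 0.5, -0.2]
finger_gap: 0.584
grasp_force: 0.0
[ 0.42116276 -0.10272674  0.23094564] [-1.79941522e+02  9.58828054e-03  1.04965490e+02] [-1.94363285e+01 -4.15816474e+00  1.18060320e+02 -4.47772765e-02
  6.61406838e+01 -3.43836857e+01]
[[ 0.    -0.948 -0.318  0.083]
 [ 1.     0.    -0.    -0.001]
 [ 0.    -0.318  0.948 -0.144]
 [ 0.     0.     0.     1.   ]] [[275.14183607   0.         254.56404647]
 [  0.         275.14183607 192.31201921]
 [  0.           0.           1.        ]]
0.02 [70 19 18 15 73] ((190.70921325683594, -0.6618084907531738), (5.860865592956543, 21.293718338012695), 66.50216674804688) [0.1872 0.0005 0.0233]
0.02 [334 118  13  10  96] ((508.34515380859375, -21.744306564331055), (13.957545280456543, 10.08792495727539), 1.600464940071106) [ 0.5078 -0.0217  0.0227]
0.02 [348 121  13  11  99] ((527.2418823242188, -20.925621032714844), (14.
[... 9978 characters left out ...]
1859130859375, 60.97688293457031), 43.031349182128906) [ 0.6725 -0.1884  0.0258]
0.035 [ 63   0  46  30 528] ((212.9835662841797, 13.37734603881836), (43.85586166381836, 14.336018562316895), 33.11767578125) [0.2209 0.0139 0.0536]
0.035 [ 327  231   58   54 2203] ((594.468505859375, -186.98165893554688), (69.52876281738281, 86.14498138427734), 43.52024459838867) [ 0.5921 -0.1859  0.0376]
0.062 [ 60   0  29  15 283] ((208.13897705078125, 14.911880493164062), (30.92779541015625, 11.790827751159668), 15.573898315429688) [0.2066 0.0151 0.064 ]
0.062 [249 154  10  40 373] ((418.2452697753906, -101.5641860961914), (10.47015380859375, 44.685489654541016), 15.18727970123291) [ 0.4183 -0.1007  0.0715]
```

View pics/w1.png

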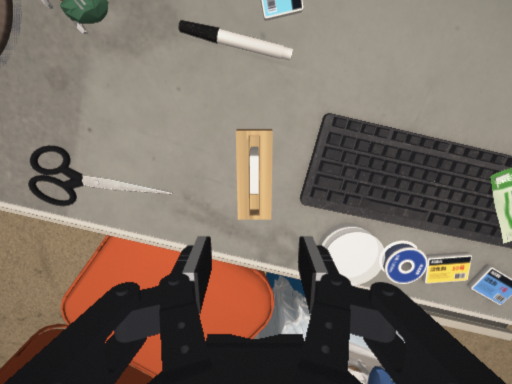

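The wrist view shows the rail (236-272, 129-219) with the box top (249-259, 154-194) centred between the fingers; depth gives z 0.071 and yaw 15.1°, as expected. I'll descend part way and check the centring beside the fingers.

```bash
python3 -m jog '[[[0,0,0],[0.001,-0.0012,0.04],0.05],[[0,0,0],[0,0,0.04],0.05],[[0,0,0],[0,0,0.04],0.05],[[0,0,0],[0,0,0.03],0.05],[[0,0,0],[0,0,0.021],0.04],[[0,0,0],[0,0,0],0.03],[[0,0,0],[0,0,0],0.03],[[0,0,0],[0,0,0],0.03]]'
python3 - <<'E'
from h import *
c,s=wcap("w2");print(s["tcp_pos"],s["orientation"],s["wrist_force"])
cv2.imwrite("pics/w2c.png",cv2.resize(c["color"][120:384,130:380],None,fx=2.2,fy=2.2,interpolation=cv2.INTER_CUBIC))
E
```

```text
t: 3.65
tcp_pos: [0.4212, -0.1028, 0.0614]
orientation: [179.9, 0.1, 104.9]
wrist_force: [0.3, -1.3, -0.3]
finger_gap: 0.352
grasp_force: 0.0
[ 0.42118221 -0.10278157  0.0614428 ] [1.79881566e+02 8.62848157e-02 1.04863557e+02] [ 0.29451115 -1.34426991 -0.25365699]
```

View pics/w2c.png

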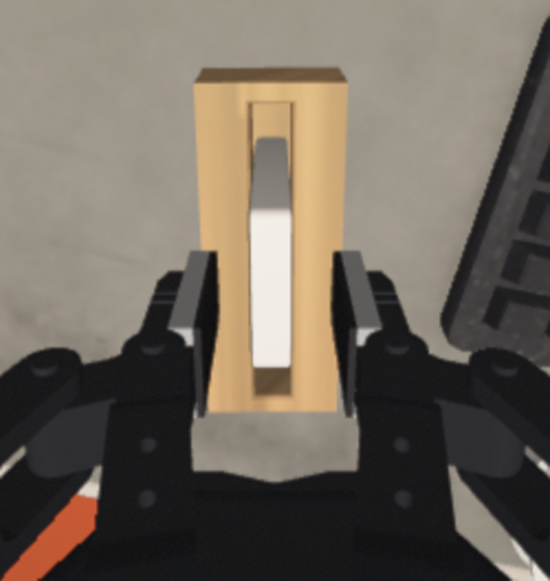

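Viewed: box top columns 250–291 (centre 270.5) against pads centred at ~274.5 in the crop, so it is about 1 mm off toward −y, and ~3 mm toward +x. I'll correct, descend and grip.

```bash
python3 -m jog '[[[0,0,0],[0.003,-0.001,0],0.03],[[0,0,0],[0,0,0.01],0.03],[[0,0,0],[0,0,0.009],0.03],[[0,0,0],[0,0,0],0.022],[[0,0,0],[0,0,0],0.016],[[0,0,0],[0,0,0],0.01],[[0,0,0],[0,0,0],0.004],[[0,0,0],[0,0,0],0.0],[[0,0,0],[0,0,0],0.0],[[0,0,0],[0,0,0],0.0]]' 30
python3 - <<'E'
from rig import *
s=get_state();print(s["tcp_pos"],s["orientation"],s["wrist_force"],s["ft_torque"],s["grasp_force"],s["finger_gap"])
E
```

```text
t: 4.95
tcp_pos: [0.4184, -0.0994, 0.0413]
orientation: [180.0, 0.0, 104.9]
wrist_force: [0.3, 0.0, -0.3]
finger_gap: 0.119
grasp_force: 31.2
[ 0.41841977 -0.09935561  0.04131966] [1.79994344e+02 2.87205984e-03 1.04903820e+02] [ 0.29720216  0.01498054 -0.27471915] [-0.03730148  0.00651916 -0.06929593] 31.22551918029785 0.11902191902001183
```

```bash
python3 -m jog '[[[0,0,0],[0,0,-0.01],0.0],[[0,0,0],[0,0,-0.02],0.0],[[0,0,0],[0,0,-0.04],0.0],[[0,0,0],[0,0,-0.04],0.0],[[0,0,0],[0,0,-0.02],0.0],[[0,0,0],[0,0,0],0.0]]'
python3 - <<'E'
from h import *
for n,box,seed in(("top0",(155,112,65,70),(185,137)),("scene0",(275,138,70,60),(316,159))):
    c=load(n);g=cv2.cvtColor(c["color"],cv2.COLOR_BGR2GRAY);x,y,w,h=seed[0]-18,seed[1]-14,36,28
    r=cv2.resize(g[y:y+h,x:x+w],None,fx=8,fy=8,interpolation=cv2.INTER_CUBIC)
    m=(r<115).astype(np.uint8);k,l,st,ce=cv2.connectedComponentsWithStats(m)
    i=l[14*8,18*8];q=np.argwhere(l==i)[:,::-1].astype(np.float32)
    hull=(q+.5)/8-.5+[x,y]
    P=np.array([ray(c,u,.070)for u in hull]);W=P[:,:2]*1000
    print(n,i,st[i]/8,ce[i]/8+[x,y],cv2.minAreaRect(W.astype(np.float32)))
    # plate top by depth
    p=pts(c);z=p[...,2];M=((z>.066)&(z<.075)).astype(np.uint8);k,l,st,ce=cv2.connectedComponentsWithStats(M);
    for i in range(1,k):
        if st[i,4]>300: q=p[l==i]; print(st[i],cv2.minAreaRect((q[:,:2]*1000).astype(np.float32)))
E
```

```text
t: 5.7
tcp_pos: [0.42, -0.0999, 0.1736]
orientation: [179.8, 0.2, 104.9]
wrist_force: [0.6, -0.3, -1.0]
finger_gap: 0.116
grasp_force: 31.3
top0 1 [   6.75     9.5     23.       9.625 1008.75 ] [185.22399318 137.25769827] ((580.315185546875, 216.06761169433594), (48.68734359741211, 13.071453094482422), 80.63735961914062)
[  0   0  10  57 318] ((819.2875366210938, 630.12744140625), (137.28640747070312, 20.536678314208984), 5.503349781036377)
[ 160  116   50   43 1350] ((581.2499389648438, 216.94700622558594), (92.24476623535156, 80.24557495117188), 80.75206756591797)
scene0 2 [ 12.625   8.125  11.625  12.    470.375] [316.34244619 159.04265214] ((581.2319946289062, 214.84368896484375), (45.50723648071289, 11.65891170501709), 80.66871643066406)
[ 387   32  125   74 3858] ((840.60791015625, 725.2476806640625), (377.8175964355469, 330.5335998535156), 89.95271301269531)
[293 142  47  36 819] ((582.2350463867188, 214.41079711914062), (95.40472412109375, 80.45220947265625), 80.68466186523438)
```

```bash
python3 -m jog '[[[0,0,8.1],[0,0,0],0.0],[[0,0,8.1],[0,0,0],0.0],[[0,0,8],[0,0,0],0.0],[[0,0,0],[0.0424,0.0135,0],0.0],[[0,0,0],[0.0424,0.0135,0],0.0],[[0,0,0],[0.0424,0.0135,0],0.0],[[0,0,0],[0.0424,0.0135,0],0.0],[[0,0,0],[0.0424,0.0135,0],0.0],[[0,0,0],[0.0424,0.0135,0],0.0],[[0,0,0],[0.0424,0.0135,0],0.0],[[0,0,0],[0.0424,0.0135,0],0.0],[[0,0,0],[0,0,0.03],0.0],[[0,0,0],[0,0,0],0.0],[[0,0,0],[0,0,0],0.0]]'
python3 - <<'E'
from h import *
from rig import *
s=get_state();c,_=wcap("w3");P=[]
for n in("scene","top"):
    d=capture(n);np.savez(f"pics/{n}1.npz",**d);P.append(d)
print(s["tcp_pos"],s["orientation"],get_state()["tcp_pos"])
def crop(c,x,y,w,h): return cv2.resize(c["color"][y:y+h,x:x+w],(400,300),interpolation=cv2.INTER_CUBIC)
m=np.vstack([np.hstack([crop(P[0],270,115,80,60),crop(P[1],147,112,80,60)]),np.hstack([crop(c,170,120,160,120),crop(c,100,90,320,240)])])
cv2.imwrite("pics/v3.png",m)
E
```

```text
t: 7.45
tcp_pos: [0.579, 0.2174, 0.1406]
orientation: [-179.9, 0.1, 80.7]
wrist_force: [0.2, -0.4, 0.9]
finger_gap: 0.118
grasp_force: 31.3
[0.57902756 0.21737226 0.14056221] [-1.79897009e+02  5.61634375e-02  8.06774532e+01] [0.58040754 0.21758244 0.14239194]
```

View pics/v3.png

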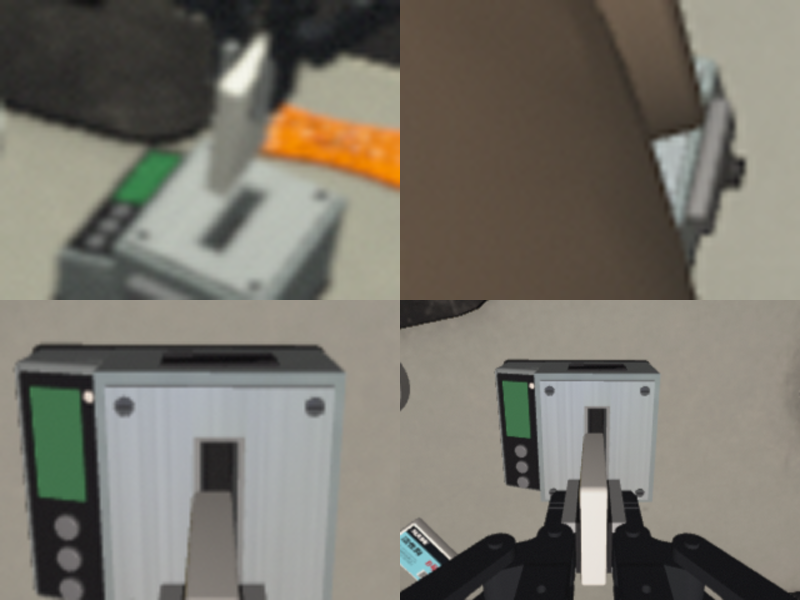

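The wrist view shows the box's end face right over the slot, the foot edge at crop row ~490, and the slot beyond it. I'll zoom in for pixel values.

```bash
python3 - <<'E'
from h import *
c=load("w3");x,y,w,h=200,145,110,80
m=cv2.resize(c["color"][y:y+h,x:x+w],None,fx=7,fy=7,interpolation=cv2.INTER_CUBIC)
for i in range(0,w,10): cv2.line(m,(i*7,0),(i*7,6),(0,0,255),1)
for i in range(0,h,10): cv2.line(m,(0,i*7),(6,i*7),(0,0,255),1)
cv2.imwrite("pics/z3.png",m)
g=cv2.cvtColor(c["color"],cv2.COLOR_BGR2GRAY)
print("row180",g[180,238:278]);print("row188",g[188,238:278]);print("row205",g[205,238:278]);print("row225",g[225,238:278]);print("col257",g[165:215,257])
E
```

```text
row180 [174 176 177 175 175 175 174 175 174 159 141 133  76  46  33  35  37  38
  37  37  36  35  37  33  33  52  67 115 136 143 163 171 171 170 170 172
 175 173 170 172]
row188 [173 176 176 175 174 174 174 174 168 157 141 132  74  45  33  37  37  37
  38  36  36  38  37  34  33  55  68 117 137 147 168 172 170 170 169 171
 173 171 170 172]
row205 [171 174 174 173 171 172 171 165 116 108 109 108 108 108 108 107 108 108
 108 107 107 108 108 106 101  74  75 130 138 152 163 167 167 167 167 170
 170 169 169 171]
row225 [168 171 172 171 170 167 141 112 118 119 119 119 119 120 119 118 119 118
 118 118 118 118 117 117 117 115 115 133 138 161 167 165 164 163 166 169
 167 166 167 168]
col257 [178 177 177 177 177 177 177 176 175 168 137 105  51  36  38  37  36  37
  37  36  36  38  39  36  36  37  37  37  37  37  42  67  99 103 103 104
 105 105 106 106 107 108 108 109 110 110 111 112 112 112]
```

View pics/z3.png

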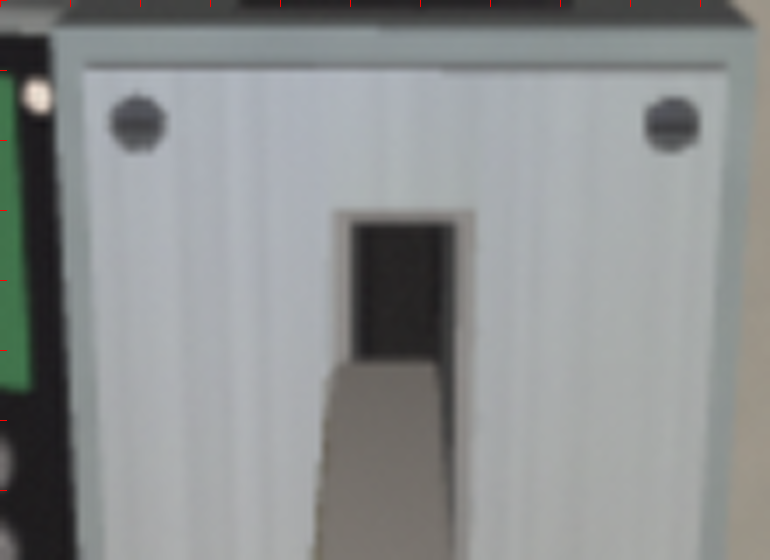

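Measured from the crop: slot centre at column 257.2 with its far chamfer end at row 174.4, box foot centre at column ~255.0 and edge at row ~196. In tool axes the slot is about +1.9 mm in y and +3 mm in x from the box. I'll shift, lower to ~5 mm above the plate and recheck.

```bash
python3 -m jog '[[[0,0,0],[0.003,0.0018,0],0.0],[[0,0,0],[0,0,0.015],0.0],[[0,0,0],[0,0,0.014],0.0],[[0,0,0],[0,0,0],0.0],[[0,0,0],[0,0,0],0.0]]'
python3 - <<'E'
from h import *
from rig import *
c,s=wcap("w4");d=capture("scene");np.savez("pics/scene2.npz",**d);print(s["tcp_pos"],s["orientation"])
def z(c,x,y,w,h,f):
    m=cv2.resize(c["color"][y:y+h,x:x+w],None,fx=f,fy=f,interpolation=cv2.INTER_CUBIC)
    for i in range(0,w,10): cv2.line(m,(i*f,0),(i*f,6),(0,0,255),1)
    for i in range(0,h,10): cv2.line(m,(0,i*f),(6,i*f),(0,0,255),1)
    return m
cv2.imwrite("pics/z4.png",np.hstack([z(c,210,130,90,80,5),z(d,285,130,50,57,7)[:400]]))
g=cv2.cvtColor(c["color"],cv2.COLOR_BGR2GRAY)
for r in(165,175,185,195,205):print(r,g[r,236:282])
for k in (254,258): print("col",k,g[140:200,k])
print(c["tool_from_camera"])
E
```

```text
t: 8.22
tcp_pos: [0.5818, 0.2206, 0.1118]
orientation: [-180.0, 0.0, 80.7]
wrist_force: [0.3, -0.8, 0.3]
finger_gap: 0.116
grasp_force: 31.3
[0.58180255 0.22056282 0.1117572 ] [-1.79956600e+02  2.03732454e-02  8.07029619e+01]Traceback (most recent call last):
  File "<stdin>", line 9, in <module>
    return _nx.concatenate(arrs, 1, dtype=dtype, casting=casting)
           ~~~~~~~~~~~~~~~^^^^^^^^^^^^^^^^^^^^^^^^^^^^^^^^^^^^^^^
ValueError: all the input array dimensions except for the concatenation axis must match exactly, but along dimension 0, the array at index 0 has size 400 and the array at index 1 has size 399
```

```bash
python3 - <<'E'
from h import *
c=load("w4");d=load("scene2")
def z(c,x,y,w,h,f):
    m=cv2.resize(c["color"][y:y+h,x:x+w],None,fx=f,fy=f,interpolation=cv2.INTER_CUBIC)
    for i in range(0,w,10): cv2.line(m,(i*f,0),(i*f,6),(0,0,255),1)
    for i in range(0,h,10): cv2.line(m,(0,i*f),(6,i*f),(0,0,255),1)
    return m
cv2.imwrite("pics/z4.png",np.hstack([z(c,210,130,80,80,5),z(d,285,130,50,50,8)]))
g=cv2.cvtColor(c["color"],cv2.COLOR_BGR2GRAY)
for r in(165,175,185,195,205):print(r,g[r,236:282])
for k in (254,258): print("col",k,g[140:200,k])
print(c["tool_from_camera"])
E
```

```text
165 [140 139 139 140 140 140 141 142 142 142 141 141 141 141 141 141 143 144
 144 144 145 144 145 146 146 146 146 146 146 147 145 145 145 145 144 144
 145 145 145 143 144 144 143 143 143 143]
175 [177 177 177 176 175 177 178 178 177 179 179 178 177 174 174 175 177 178
 177 174 173 172 172 173 172 173 172 172 170 170 170 171 173 173 174 172
 172 173 175 173 172 173 175 177 178 178]
185 [176 176 176 175 175 177 177 177 177 177 178 177 177 175 173 174 177 177
 177 174 172 172 171 171 172 173 172 171 170 169 169 171 173 172 172 172
 171 173 174 173 172 173 175 175 176 175]
195 [175 175 175 174 173 174 168 151 140 133  80  57  45  38  42  43  44  43
  43  42  42  42  44  43  44  49  64 103 134 141 160 170 172 171 171 170
 171 173 173 171 171 172 174 174 175 174]
205 [175 175 175 173 173 175 173 151 140 134 101 106 109 108 108 108 107 107
 107 107 108 107 107 107 107 107 107 127 138 140 159 170 171 169 169 169
 169 172 172 170 171 172 173 175 173 172]
col 254 [149 149 150 150 149 133  64  41  64  58  30  36  44  27  33  24  29  51
  60  68  87 128 144 146 146 144 135 112 155 175 177 177 178 177 176 177
 177 177 176 176 177 176 176 177 177 177 177 176 175 172 155 128  70  39
  37  43  68  98 103 104]
col 258 [150 151 152 151 149 132  64  39  58  58  29  36  44  33  33  25  28  51
  58  68  89 128 144 145 145 145 134 110 151 170 172 172 172 172 172 172
 172 173 173 171 172 172 172 172 172 171 171 171 171 167 152 126  69  41
  38  44  68  98 102 103]
[[ 1.31795602e-04 -9.47967556e-01 -3.18366920e-01  8.20832474e-02]
 [ 9.99999962e-01  2.02362200e-04 -1.88578647e-04 -1.16667574e-03]
 [ 2.43191870e-04 -3.18366883e-01  9.47967546e-01 -1.44204804e-01]
 [ 0.00000000e+00  0.00000000e+00  0.00000000e+00  1.00000000e+00]]
```

View pics/z4.png

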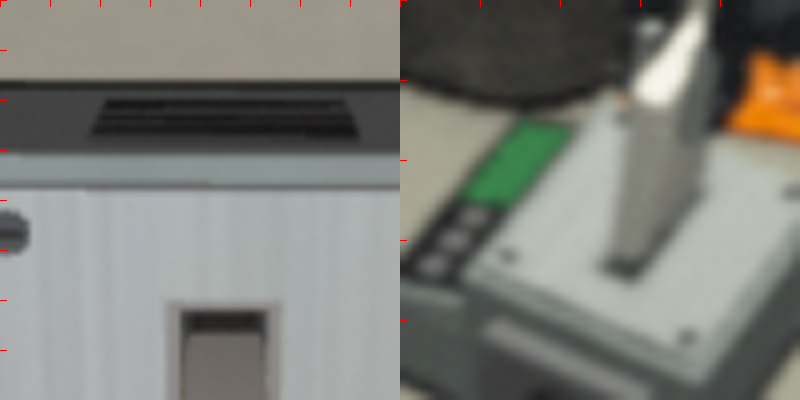

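Viewed: the box foot now lies centrally in the slot mouth (box columns 245.5–262.6, chamfer 242.4–266.2; foot row 196, slot end row 190–192), residual ~0.2 mm each way. I'll lower it gently and watch the force.

```bash
python3 -m jog '[[[0,0,0],[0.0002,0.0002,0.002],0.0],[[0,0,0],[0,0,0.002],0.0],[[0,0,0],[0,0,0.002],0.0],[[0,0,0],[0,0,0.002],0.0],[[0,0,0],[0,0,0],0.0]]'; python3 -m jog '[[[0,0,0],[0,0,0.003],0.0],[[0,0,0],[0,0,0.003],0.0],[[0,0,0],[0,0,0],0.0]]'
```

```text
t: 8.95
tcp_pos: [0.582, 0.2207, 0.104]
orientation: [-180.0, 0.0, 80.7]
wrist_force: [-0.1, -0.5, 0.4]
finger_gap: 0.115
grasp_force: 31.3
t: 9.32
tcp_pos: [0.5819, 0.2208, 0.0978]
orientation: [-180.0, 0.0, 80.7]
wrist_force: [-0.7, -0.6, -0.5]
finger_gap: 0.118
grasp_force: 31.3
```

```bash
python3 -m jog '[[[0,0,0],[0,0,0.003],0.0],[[0,0,0],[0,0,0.003],0.0],[[0,0,0],[0,0,0.002],0.0],[[0,0,0],[0,0,0],0.0],[[0,0,0],[0,0,0],0.0]]'; for i in 1; do python3 -m jog '[[[0,0,0],[0,0,0.001],0.0],[[0,0,0],[0,0,0.001],0.0],[[0,0,0],[0,0,0],0.0],[[0,0,0],[0,0,0],0.0]]'; done;  python3 -m jog '[[[0,0,0],[0,0,0.001],0.0],[[0,0,0],[0,0,0.001],0.0],[[0,0,0],[0,0,0],0.0],[[0,0,0],[0,0,0],0.0]]'
```

```text
t: 9.95
tcp_pos: [0.5822, 0.2208, 0.0902]
orientation: [-180.0, 0.0, 80.7]
wrist_force: [0.1, -0.7, 0.4]
finger_gap: 0.116
grasp_force: 31.3
t: 10.45
tcp_pos: [0.5823, 0.2208, 0.0882]
orientation: [180.0, 0.0, 80.7]
wrist_force: [0.6, -1.4, 0.4]
finger_gap: 0.116
grasp_force: 31.3
t: 10.95
tcp_pos: [0.5824, 0.2208, 0.0866]
orientation: [180.0, 0.0, 80.7]
wrist_force: [-0.8, -1.3, 3.3]
finger_gap: 0.117
grasp_force: 31.8
```

Contact at TCP z ≈ 0.0875, as predicted. I'm continuing to about 8 mm of travel.

```bash
python3 -m jog '[[[0,0,0],[0,0,0.001],0.0],[[0,0,0],[0,0,0.001],0.0],[[0,0,0],[0,0,0.001],0.0],[[0,0,0],[0,0,0.001],0.0],[[0,0,0],[0,0,0],0.0],[[0,0,0],[0,0,0],0.0]]'; python3 -m jog '[[[0,0,0],[0,0,0.001],0.0],[[0,0,0],[0,0,0.001],0.0],[[0,0,0],[0,0,0],0.0],[[0,0,0],[0,0,0],0.0]]'
python3 - <<'E'
from h import *
from rig import *
F=[];Z=[]
for i in range(6):
    s=get_state();F.append(s["wrist_force"]);Z.append(s["tcp_pos"]);capture("top") if i else None
print(np.mean(F,0),np.std(F,0),np.mean(Z,0),np.std(Z,0),s["ft_torque"])
c,s=wcap("w5");d=capture("scene")
def z(c,x,y,w,h,f): return cv2.resize(c["color"][y:y+h,x:x+w],None,fx=f,fy=f,interpolation=cv2.INTER_CUBIC)
cv2.imwrite("pics/z5.png",np.hstack([z(c,200,130,100,125,4)[:400],z(d,285,130,50,50,8)]))
E
```

```text
t: 11.7
tcp_pos: [0.5824, 0.2208, 0.0823]
orientation: [180.0, -0.0, 80.7]
wrist_force: [-0.8, -1.8, 3.8]
finger_gap: 0.116
grasp_force: 32.1
t: 12.2
tcp_pos: [0.5824, 0.2208, 0.0804]
orientation: [180.0, 0.0, 80.7]
wrist_force: [-1.2, -2.1, 4.3]
finger_gap: 0.113
grasp_force: 32.2
[-1.22837296 -1.66465465  4.68381749] [0.33686093 0.35642094 0.50888291] [0.58239464 0.22076123 0.08044199] [1.59046568e-05 3.11148312e-06 1.06113649e-05] [-0.25871121  0.2694301   0.05926844]
```

View pics/z5.png

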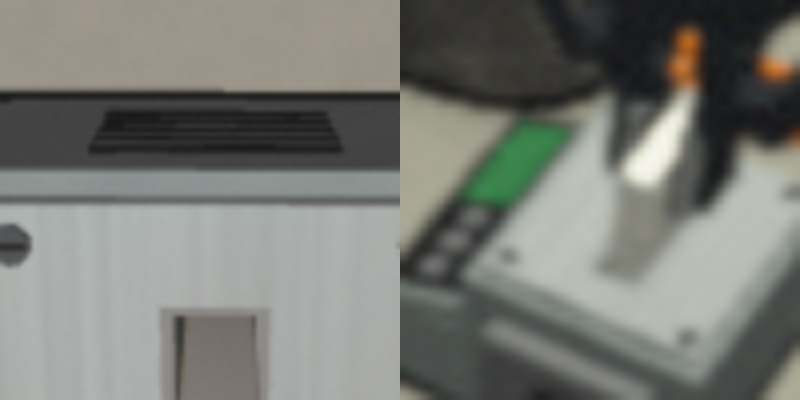

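Viewed: the box is seated straight in the slot, flush in both directions, and the fingers are clear of the plate. Going 1 mm more puts travel within 7.2–8.8 mm.

```bash
python3 -m jog '[[[0,0,0],[0,0,0.0009],0.0],[[0,0,0],[0,0,0],0.0],[[0,0,0],[0,0,0],0.0],[[0,0,0],[0,0,0],0.0]]'
python3 - <<'E'
from rig import *
import numpy as np
F=[]
for i in range(8):
    s=get_state();F.append([*s["wrist_force"],s["tcp_pos"][2],s["grasp_force"]]);capture("top")
print(np.mean(F,0))
d=capture("scene")["depth"];T=capture("scene")
from h import pts
p=pts(T)[140:160,300:325];z=p[...,2];q=p[(z>.095)&(z<.115)&(abs(p[...,0]-.58)<.02)&(p[...,1]<.22)]
print(len(q),np.percentile(q[:,2],[10,50,90]) if len(q) else 0)
E
```

```text
t: 13.05
tcp_pos: [0.5824, 0.2208, 0.0796]
orientation: [180.0, 0.0, 80.7]
wrist_force: [-1.2, -2.3, 6.0]
finger_gap: 0.115
grasp_force: 32.3
[-1.37452646 -1.67469945  5.67688155  0.07964026 32.25319795]
116 [0.09818308 0.10705728 0.11127849]
```

```bash
python3 -c "
from rig import *
print(hand_in())"
```

```text
the job is handed in; nothing more can be done
None
```

The hook box is through the guard slot and still gripped at about 32 N, holding the platen down about 8 mm (estimated from arm height and the roughly 5.7 N upward push). I handed the job in at about 13.5 s; no verdict came back.

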